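# Bring the capsule queue forward on the feed tray

## Robot

A 7-joint arm with a two-finger parallel gripper is mounted at the origin on the work surface. World frame = base frame: x ahead of the robot, y to its left, z up, the work surface at z = 0. Lengths are in m, angles in rad, forces in N, time in s.
With the tool pointing down it reaches from about 0.4 to 0.9 m from the base axis. Payload 5.5 kg.
Tool frame: the origin (TCP) lies on the mounting face of the last link; the fingertips stand 178 mm ahead of it and the grasp point (between the pads) lies 159 mm ahead of it; y points along the fingers, x is the direction in which the jaws open and shut, and the axes are right-handed (so a half turn about y gives the same grasp; the last joint's range is limited). The gripper opens to 92 mm and grips with 3 to 60 N. Pads are 19 mm wide; open, the fingers measure 130 mm over their backs; the gripper's body (75 mm by 190 mm) begins 47 mm behind the grasp point.
Start: joints at [1.563, 0.501, -0.427, 1.55, 0.221, 1.138, -0.21], TCP at [0.174, -0.626, 0.405] pointing down, gripper open.
Joint ranges: [-2.88, 2.88], [-0.31, 2.03], [-1.54, 1.56], [0.2, 2.42], [-1.41, 4.55], [0.19, 2.02], [-2.57, 2.57]. Speed limits (rad/s): [2.57, 2.57, 3.14, 3.14, 3.14, 3.14, 3.14].

## Interface

Orientations are given as a rotation vector (axis times angle).
In Python, from station import arm gives the robot as it stands. The module is installed in compiled form; this text tells all that it offers.
- The arm moves only by the tool servo_tool, never from a script. Its argument "moves" is a list of rows, each an object of numbers: "dx", "dy", "dz": the shift along the world's x, y, z in m; "roll": the turn about the world's z in rad; "grip": the finger opening in m, from 0 to 0.0918. A call has 1 to 12 rows; each row shifts and turns the commanded pose from where the row before left it; what a row does not reach is not made up. A row lasts 1/12 s, in which the tool goes at most 41.7 mm and 7.16 degrees, less where a joint would pass 70% of its speed; a pose out of reach is approached as far as the arm can. A call is refused whole if a number of a shift passes 0.0417 or a number of a turn 0.125, either way. A call with a gripper value outside its range is refused whole. The fingers move at their own pace and stop on an object; "newtons" is the grip in N (left out, the last holds). Time passes only in rows, so rows that do not move let the fingers close. It gives the time, the measured TCP pose, the force and the opening at its end, in the units of the state.
- arm.read_state(): the state, without advancing time (a new reading comes with each control period).
- arm.grab_frame(name): name is "scene" or "side" or "wrist"; returns the picture (420x560x3 uint8, blue, green, red); there is no depth.
- arm.camera_info(name): a dict with "fx", "fy", "cx", "cy" (pixels), "D" ([k1, k2, p1, p2, k3] as OpenCV has them; the pictures are not rectified), "R" (3x3) and "t" (3): a world point X has camera coordinates R X + t; the wrist camera has in their place "tool_from_camera" (4x4, takes a point from camera to tool coordinates, whose origin is the TCP and whose axes are the tool frame's). Camera axes: x right, y down, z forward; pixel columns grow to the right and rows downward; lengths in m; the calibration is good to about 2 mm. A picture is of the moment at which its call begins: read the wrist's pose just before it. camera_info takes no time and is no camera call.
- arm.sign_off(): hands the job in, once; it reports no verdict.
The state is a dict: "t": time; "joint_pos": joint angles; "qd": joint speeds; "joint_torque": joint torques, N m; "tool_pos": TCP position; "tool_rot": TCP orientation; "ft_force": force on the tool from outside, world axes, zero at the start; "moment": the same for the moment, N m; "grip_width": finger opening in m.
Only numpy, scipy, OpenCV 4.12 (cv2) and the standard library are available. Lean on these libraries where they do the work, as an engineer would, in place of code of your own. Each camera call takes 0.05 s, during which the arm holds its last target. There are 200 camera calls.

## Task

Bring the queue of capsule carriers on the T-shaped tray forward by one, sliding them one at a time and always flat on the tray, never lifted: first the carrier at the crossing sideways into the free reading bay, fully home against its end stop, then the one in the waiting place straight into the crossing, up against the far rim. Then draw the bottom carrier straight out of the magazine into the waiting place, standing within its scribed outline to about a centimetre, so that the stack above drops down by one inside the magazine. Leave the finished carrier in the other bay and everything else on the bench where they are, and let go of everything.

Things in the scene. Friction and masses are not known exactly. Their poses are not given: they have to be found in the camera images.
- tray: T-shaped aluminium tray, fixed. Origin on the bench under the centre of the crossing; z up. Cross track along its x, a reading bay at each end (centres at x -80 and +80 mm); the stem runs along +y to the magazine. Floor 6 mm above the bench. Guide rims 4 mm above the floor, 8 mm wide: cross track 71 mm wide between them (y -35.5 to 35.5), stem 51 mm wide (x -25.5 to 25.5), open at the crossing
- free_bay (a point): on the tray floor in the centre of the free reading bay, the empty one of the two, at either end (+x or -x) of the cross track, marked by a 45 mm circle of dark bearing lines engraved in the floor. A carrier fully home has its centre above this point; the end stop (inner face 24 mm beyond it, at x -104 or 104 mm) stands 9 mm above the floor
- crossing (a point): on the tray floor in the crossing: a carrier up against the far rim (the rim opposite the stem, inner face at tray y = -35.5 mm) has its centre above this point (tray x = 0, y = -1.5 mm)
- waiting (a point): on the tray floor, centre of the waiting place in the stem, tray x = 0, y = 100 mm; a scribed outline 68 mm long shows it
- mouth (a point): on the tray floor, middle of the magazine's mouth, in the plane of its front face (tray y 193.5 mm). The magazine is four upright corner angles, tops 60 mm above the bench, 56 mm wide outside (67 mm at the foot), reaching back to tray y 269.5 mm; a 19 mm high slot under its front flanges lets only the bottom carrier out, towards -y
- magazine (a point): on the tray floor, centre of the magazine's stack (tray x = 0, y = 231.5 mm)
- lead_mid (a point): centre of the carrier that starts in the crossing. All six carriers are alike: brown phenolic blocks 48 mm (tray x) by 68 mm (tray y) by 16 mm high, corners rounded at 4 mm, about 0.11 kg, a brass-rimmed compass capsule flush in the top; centre 8 mm above the tray floor. They slide freely, 1.5 mm play each side between rims; about 30 mm of free floor lies between neighbours
- second_mid (a point): centre of the carrier that stands in the waiting place at the start
- bottom_mid (a point): centre of the bottom carrier of the magazine stack; its front end already stands about 27 mm out of the mouth, towards the waiting place, and can be pinched there across its 48 mm width; the two others lie on its rear part
- upper1_mid (a point): centre of the carrier second from the bottom in the magazine; once the bottom one is out it drops onto the tray floor inside the magazine
- upper2_mid (a point): centre of the top carrier in the magazine
- finished_mid (a point): centre of the finished carrier, which stands in the other bay and stays there
- thumb_compass: blue plastic thumb compass lying beside the tray, 50 x 80 x 13 mm, leave alone; origin under it
- test_magnet: dark ceramic test magnet, 40 x 22 x 10 mm, lying beside the tray, leave alone; origin under it
- dividers: stainless dividers, 160 mm long, about 45 mm wide, 9 mm high, lying beside the tray, leave alone; origin under the hinge, points towards its +x
- vise: small cast iron vise bolted to the bench, about 150 mm long (its x), 80 mm wide, 95 mm high, a brass capsule housing in its jaws; leave alone; origin under the middle of its base
Not all that is in view belongs to the job. What is shaped like the part that bears bottom_mid but purple, red or turquoise is not meant.

How it is judged:
On the way, in this order (a step that is already met when the one before it is completed fails the run):
1. the lead carrier is fully home in the free reading bay (horizontal distance between lead_mid and free_bay below 0.005 m), for 0.2 s.
2. the second carrier stands in the crossing, up against the far rim (horizontal distance between second_mid and crossing below 0.006 m), for 0.2 s.
3. the bottom carrier of the stack stands in the waiting place (horizontal distance between bottom_mid and waiting below 0.015 m), for 0.2 s.
At the end, for the whole second after the job is handed in: Lead carrier home in the free bay (5 mm), second in the crossing (6 mm), former bottom carrier in the waiting place (15 mm), all flat on the tray floor (3 mm); the other two have dropped one place inside the magazine (8 mm of its centre); finished carrier moved less than 10 mm (horizontal distance between lead_mid and free_bay below 0.005 m and horizontal distance between second_mid and crossing below 0.006 m and horizontal distance between bottom_mid and waiting below 0.015 m and z of each of lead_mid, second_mid, bottom_mid in the frame of tray below 0.017 m and horizontal distance between each of upper1_mid, upper2_mid and magazine below 0.008 m and z of upper1_mid in the frame of tray below 0.018 m and z of upper2_mid in the frame of tray below 0.034 m and distance of finished_mid from where it was at the start of the episode below 0.01 m); the robot touches nothing.
It fails at once if a carrier is lifted off the tray (more than 6 mm) instead of being slid (z of any of lead_mid, second_mid, bottom_mid in the frame of tray above 0.02 m).
It fails at once if the finished carrier is moved more than 10 mm (distance of finished_mid from where it was at the start of the episode above 0.01 m).
It fails at once if another carrier leaves the magazine (horizontal distance between any of upper1_mid, upper2_mid and magazine above 0.02 m).
It fails at once if the thumb compass, the magnet or the dividers are moved more than 15 mm (distance of any of thumb_compass, test_magnet, dividers from where it was at the start of the episode above 0.015 m).
It also fails if it takes over 53 s, if anything falls off the work surface, if the arm or the gripper's body presses on something with over 40 N, if the wrist force passes 120 N, or if a joint passes its speed limit or range.

## Working session

There is one attempt and no reset: what is moved stays moved. The work goes in short steps, Python scripts to look and compute and a tool call to move; the robot and the scene stay as the last step left them, time stands still between calls to the robot, and variables do not carry over. Pictures are saved under pics/ and viewed, about 8 in all and at most 12, crops included, and the job is handed in when it is done.

Besides the shell and the picture viewer there is one more tool, called after ">>>" as name(argument=value, ...) on one line, values as JSON. servo_tool: Moves the arm, as the interface text tells. Its arguments: {"type":"object","properties":{"moves":{"type":"array","items":{"type":"object","properties":{"dx":{"type":"number"},"dy":{"type":"number"},"dz":{"type":"number"},"roll":{"type":"number"},"grip":{"type":"number"}}}},"newtons":{"type":"number"}},"required":["moves"]}

```bash
mkdir -p pics; cat > h.py <<'E'
import numpy as np, cv2
from scipy.spatial.transform import Rotation as Ro
from station import arm
def cam(n):
    i=arm.camera_info(n); K=np.array([[i['fx'],0,i['cx']],[0,i['fy'],i['cy']],[0,0,1.]])
    D=np.array(i['D'],float)
    if n=='wrist':
        s=arm.read_state(); T=np.eye(4); T[:3,:3]=Ro.from_rotvec(s['tool_rot']).as_matrix(); T[:3,3]=s['tool_pos']
        C=np.linalg.inv(T@np.array(i['tool_from_camera'])); return K,D,C[:3,:3],C[:3,3]
    return K,D,np.array(i['R']),np.array(i['t'])
def ray(c,px,z):
    K,D,R,t=c; u=cv2.undistortPoints(np.array(px,float).reshape(-1,1,2),K,D).reshape(-1,2)
    d=np.c_[u,np.ones(len(u))]@R; o=-R.T@t
    return o+d*((z-o[2])/d[:,2])[:,None]
def proj(c,X):
    K,D,R,t=c; return cv2.projectPoints(np.array(X,float).reshape(-1,1,3),cv2.Rodrigues(R)[0],t,K,D)[0].reshape(-1,2)
E
python3 - <<'E'
from h import *
s=arm.read_state(); print({k:np.round(v,3) for k,v in s.items()})
for n in('scene','side','wrist'):
    c=cam(n); print(n,np.round(-c[2].T@c[3],3), c[0][0,0])
    cv2.imwrite(f'pics/{n}0.png',arm.grab_frame(n))
E
```

```text
{'t': np.float64(0.0), 'joint_pos': array([ 1.563,  0.502, -0.427,  1.551,  0.221,  1.138, -0.21 ]), 'qd': array([-0.   , -0.001, -0.002,  0.   , -0.002, -0.001,  0.002]), 'joint_torque': array([ 0.0000e+00, -5.6659e+01, -5.8160e+00, -2.7911e+01, -6.9000e-02,
        3.1000e-02,  0.0000e+00]), 'tool_pos': array([ 0.174, -0.626,  0.404]), 'tool_rot': array([-1.324,  1.008, -1.006]), 'ft_force': array([-0.189, -0.07 ,  0.328]), 'moment': array([-0.052,  0.019, -0.019]), 'grip_width': np.float64(0.092)}
scene [1.138 0.015 1.082] 476.6189504200724
side [0.409 0.588 0.502] 420.81725222665534
wrist [ 0.253 -0.605  0.384] 354.2224262853985
```

View pics/scene0.png

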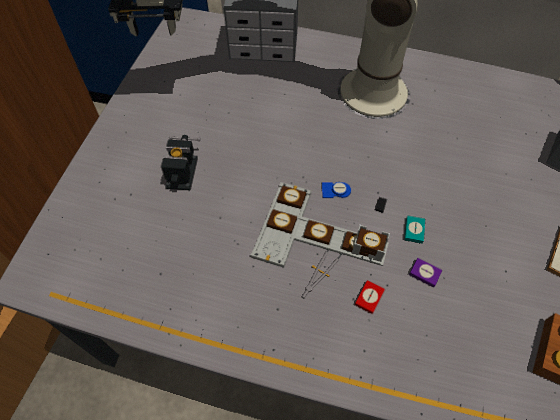

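View pics/side0.png

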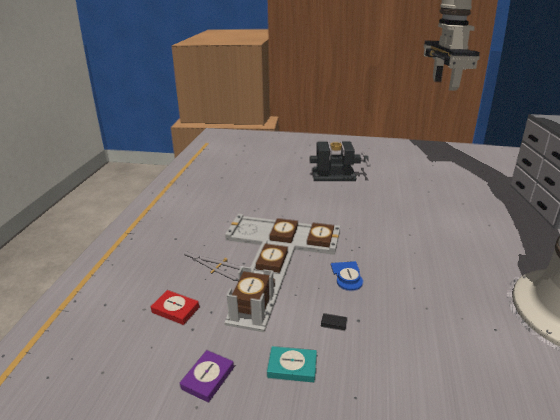

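```bash
cat >> h.py <<'E'
def T2W(p,pts):
    x,y,a=p; c,s=np.cos(a),np.sin(a); P=np.atleast_2d(np.array(pts,float))/1000
    return np.c_[x+c*P[:,0]-s*P[:,1], y+s*P[:,0]+c*P[:,1], P[:,2]]
def outline():
    L=[]
    b=[(-104,-35.5),(104,-35.5),(104,35.5),(25.5,35.5),(25.5,193.5),(-25.5,193.5),(-25.5,35.5),(-104,35.5)]
    L.append([(x,y,10) for x,y in b])
    for cx,cy,z in((0,100,22),(0,231.5,54),(80,0,6)):
        L.append([(cx+i,cy+j,z) for i,j in((-24,-34),(24,-34),(24,34),(-24,34))])
    return L
E
python3 - <<'E'
from h import *
from scipy.optimize import least_squares
M=np.array([[0,100,22],[-80,0,22],[80,0,6],[0,231.5,54]])
px={'scene':[(319,232),(291.5,196),(272,248),(371.5,240)],'side':[(272,257),(321,234),(247,229),(252,286)]}
cs={n:cam(n) for n in px}
for n in px:
    print(n,[np.round(ray(cs[n],q,m[2]/1000)[0],3) for q,m in zip(px[n],M)])
f=lambda p:np.concatenate([(proj(cs[n],T2W(p,M))-px[n]).ravel() for n in px])
r=least_squares(f,[0.65,-.1,-0.2]); print(r.x,np.round(r.fun,1))
print(np.round(Ro.from_rotvec(arm.read_state()['tool_rot']).as_matrix(),3))
out=[]
for n,(x0,y0,x1,y1) in {'scene':(240,170,400,290),'side':(180,200,360,335)}.items():
    im=cv2.imread(f'pics/{n}0.png')
    k=4; im=cv2.resize(im[y0:y1,x0:x1],None,fx=k,fy=k,interpolation=cv2.INTER_CUBIC)
    for l in outline():
        q=((proj(cs[n],T2W(r.x,l))-[x0,y0]+.5)*k).astype(int); cv2.polylines(im,[q],True,(0,255,0),1)
    out.append(cv2.resize(im,(560,420)))
cv2.imwrite('pics/fit.png',cv2.resize(np.vstack(out),(800,600)) if 0 else np.hstack([cv2.resize(o,(400,300)) for o in out]) if 0 else cv2.resize(np.vstack(out),(448,600)) if 0 else out[0])
cv2.imwrite('pics/fit2.png',out[1])
np.save('tray.npy',r.x)
E
```

```text
scene [array([ 0.554, -0.049,  0.022]), array([ 0.468, -0.144,  0.022]), array([ 0.622, -0.153,  0.006]), array([0.559, 0.082, 0.054])]
side [array([ 0.545, -0.043,  0.022]), array([ 0.462, -0.137,  0.022]), array([ 0.624, -0.154,  0.006]), array([0.553, 0.082, 0.054])]
[ 0.5430249  -0.14809431 -0.05111205] [ 0.7 -2.   0.4 -1.5  0.4  0.4  0.7 -1.5 -0.9 -1.8 -0.4 -1.8  0.1  0.5
 -1.5  0.3]
[[ 0.268 -0.     0.964]
 [-0.964  0.001  0.268]
 [-0.002 -1.     0.   ]]
```

View pics/fit.png

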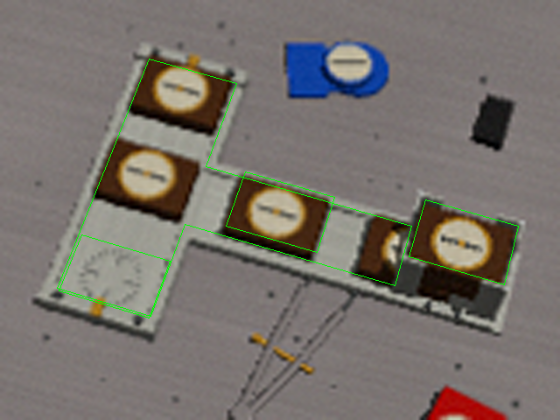

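>>> servo_tool(moves=[{"dx": 0.021,"dy": 0.0325,"roll": -0.02,"grip": 0},{"dx": 0.021,"dy": 0.0325,"roll": -0.02},{"dx": 0.021,"dy": 0.0325,"roll": -0.02},{"dx": 0.021,"dy": 0.0325,"roll": -0.02},{"dx": 0.021,"dy": 0.0325,"roll": -0.02},{"dx": 0.021,"dy": 0.0325,"roll": -0.02},{"dx": 0.021,"dy": 0.0325,"roll": -0.02},{"dx": 0.021,"dy": 0.0325,"roll": -0.02},{"dx": 0.021,"dy": 0.0325,"roll": -0.02},{"dx": 0.021,"dy": 0.0325,"roll": -0.02},{"dx": 0.021,"dy": 0.0325,"roll": -0.02},{"dx": 0.021,"dy": 0.0325,"roll": -0.02}])

```text
validation failed for argument at $.mo...
```

>>> servo_tool(moves=[{"dx": 0.021,"dy": 0.0325,"roll": -0.02},{"dx": 0.021,"dy": 0.0325,"roll": -0.02},{"dx": 0.021,"dy": 0.0325,"roll": -0.02},{"dx": 0.021,"dy": 0.0325,"roll": -0.02},{},{},{}])

```text
validation failed for argument at $.mo...
```

```bash
python3 - <<'E'
from h import *
s=arm.read_state(); print({k:np.round(s[k],3) for k in('t','tool_pos','joint_pos','ft_force')})
R=Ro.from_rotvec(s['tool_rot']).as_matrix();print(np.round(R,3))
np.savez('w1.npz',*cam('wrist')); im=arm.grab_frame('wrist'); cv2.imwrite('pics/w1.png',im)
p=np.load('tray.npy'); c=cam('wrist')
for l in outline(): cv2.polylines(im,[proj(c,T2W(p,l)).astype(int)],True,(0,255,0),1)
cv2.imwrite('pics/w1o.png',cv2.resize(im,(800,600)))
E
```

```text
{'t': np.float64(0.15), 'tool_pos': array([ 0.174, -0.626,  0.404]), 'joint_pos': array([ 1.563,  0.502, -0.427,  1.551,  0.221,  1.138, -0.21 ]), 'ft_force': array([ 0.648,  0.436, -1.116])}
[[ 0.268 -0.     0.964]
 [-0.964  0.001  0.268]
 [-0.002 -1.     0.   ]]
```

View pics/w1o.png

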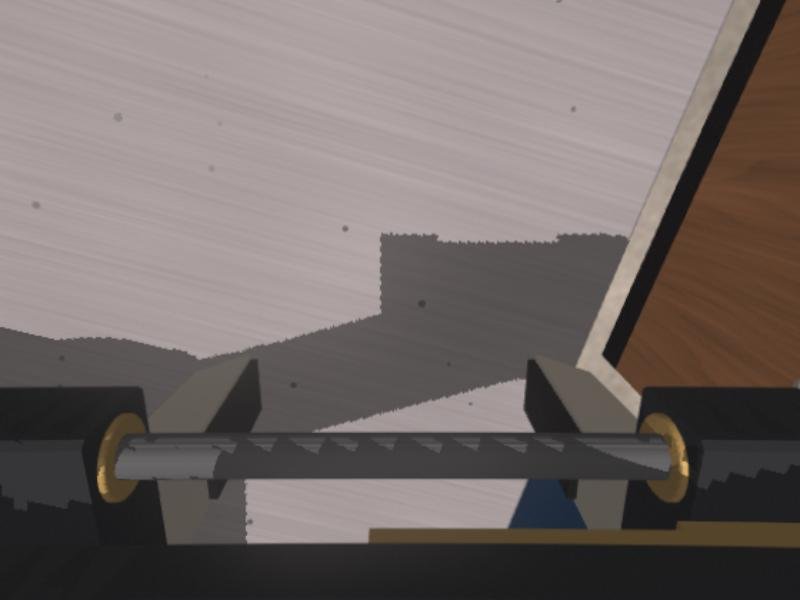

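The moves were refused, so this picture is still the start pose: bare bench, with the fingers at about (240,400) and (550,400). I'll retry with all fields filled in.

>>> servo_tool(moves=[{"dx": 0.021,"dy": 0.0325,"dz": 0.0,"roll": -0.02,"grip": 0.0}], newtons=20)

```text
t: 0.28
tool_pos: [0.1886, -0.5987, 0.4036]
tool_rot: [-1.318, 1.032, -1.03]
ft_force: [-0.6, -0.2, -0.3]
grip_width: 0.0884
```

>>> servo_tool(moves=[{"dx": 0.021,"dy": 0.0325,"dz": 0.0,"roll": -0.02,"grip": 0.0},{"dx": 0.021,"dy": 0.0325,"dz": 0.0,"roll": -0.02,"grip": 0.0},{"dx": 0.021,"dy": 0.0325,"dz": 0.0,"roll": -0.02,"grip": 0.0},{"dx": 0.021,"dy": 0.0325,"dz": 0.0,"roll": -0.02,"grip": 0.0},{"dx": 0.021,"dy": 0.0325,"dz": 0.0,"roll": -0.02,"grip": 0.0},{"dx": 0.021,"dy": 0.0325,"dz": 0.0,"roll": -0.02,"grip": 0.0},{"dx": 0.021,"dy": 0.0325,"dz": 0.0,"roll": -0.02,"grip": 0.0},{"dx": 0.021,"dy": 0.0325,"dz": 0.0,"roll": -0.02,"grip": 0.0},{"dx": 0.021,"dy": 0.0325,"dz": 0.0,"roll": -0.02,"grip": 0.0},{"dx": 0.021,"dy": 0.0325,"dz": 0.0,"roll": -0.02,"grip": 0.0},{"dx": 0.021,"dy": 0.0325,"dz": 0.0,"roll": -0.02,"grip": 0.0}], newtons=20)

```text
t: 1.2
tool_pos: [0.4264, -0.2345, 0.4049]
tool_rot: [-1.223, 1.187, -1.188]
ft_force: [0.8, -0.2, 1.0]
grip_width: 0.0167
```

>>> servo_tool(moves=[{"dx": 0.02,"dy": 0.03,"dz": 0.0,"roll": -0.02,"grip": 0.0},{"dx": 0.02,"dy": 0.03,"dz": 0.0,"roll": -0.02,"grip": 0.0},{"dx": 0.02,"dy": 0.03,"dz": 0.0,"roll": -0.02,"grip": 0.0},{"dx": 0.01,"dy": 0.02,"dz": 0.0,"roll": -0.02,"grip": 0.0},{"dx": 0.0,"dy": 0.0,"dz": 0.0,"roll": 0.0,"grip": 0.0},{"dx": 0.0,"dy": 0.0,"dz": 0.0,"roll": 0.0,"grip": 0.0}], newtons=20)

```text
t: 1.7
tool_pos: [0.4963, -0.1247, 0.4047]
tool_rot: [-1.187, 1.243, -1.242]
ft_force: [-0.5, -0.2, 0.1]
grip_width: 0.0006
```

```bash
python3 - <<'E'
from h import *
s=arm.read_state(); print({k:np.round(s[k],3) for k in('t','tool_pos','joint_pos','ft_force')})
R=Ro.from_rotvec(s['tool_rot']).as_matrix();print(np.round(R,3))
c=cam('wrist'); im=arm.grab_frame('wrist'); cv2.imwrite('pics/w1.png',im); np.savez('w1.npz',*c)
p=np.load('tray.npy')
for l in outline(): cv2.polylines(im,[proj(c,T2W(p,l)).astype(int)],True,(0,255,0),1)
cv2.imwrite('pics/w1o.png',cv2.resize(im,(800,600)))
E
```

```text
{'t': np.float64(1.7), 'tool_pos': array([ 0.496, -0.125,  0.405]), 'joint_pos': array([ 0.775,  0.287, -0.683,  1.888,  0.209,  1.038, -1.611]), 'ft_force': array([-0.504, -0.24 ,  0.076])}
[[-0.045 -0.     0.999]
 [-0.999  0.    -0.045]
 [-0.    -1.    -0.   ]]
```

View pics/w1o.png

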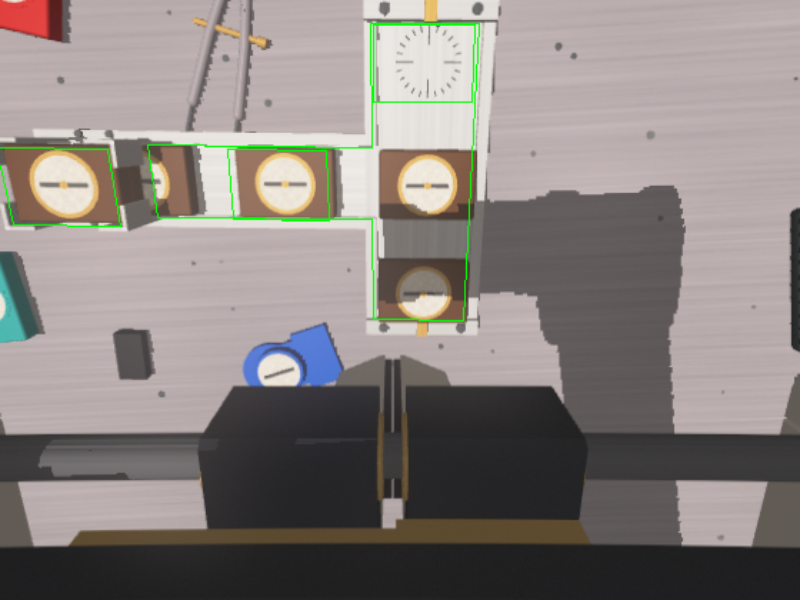

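Wrist view (800-px scale): bay circle (429,61), lead (428,185), finished (424,293), second (286,183), stack top (65,183). Red, turquoise and purple parts lie off the tray and are not meant. I'll refit the tray using these points.

```bash
python3 - <<'E'
from h import *
from scipy.optimize import least_squares
z=np.load('w1.npz'); c=[z[f'arr_{i}'] for i in range(4)]
px=np.array([(286,183),(424,293),(429,61),(65,183),(428,185)])*.7-.15
# tray corners visible: inner crossing corners and end stop corners measured in 800px image
ex=np.array([(372,148),(373,218)])*.7   # inner corners (25.5,35.5,10),(-25.5,35.5,10) approx
M=np.array([[0,100,22],[-80,0,22],[80,0,6],[0,231.5,54],[0,0,22.]])
print(np.round([ray(c,q,m[2]/1000)[0] for q,m in zip(px,M)],4))
f=lambda p:(proj(c,T2W(p,M[:4]))-px[:4]).ravel()
r=least_squares(f,[.543,-.148,-.05]); print(np.round(r.x,4),np.round(r.fun,1))
def W2T(p,X): 
    d=np.array(X)[:,:2]-p[:2]; a=p[2]; return np.c_[np.cos(a)*d[:,0]+np.sin(a)*d[:,1],-np.sin(a)*d[:,0]+np.cos(a)*d[:,1]]*1000
print(np.round(W2T(r.x,[ray(c,q,m[2]/1000)[0] for q,m in zip(px,M)]),1))
np.save('tray.npy',r.x)
p=r.x
for n,q in dict(start1=(-40,0,0),end1=(46.5,0,0),start2=(0,150,0),end2=(0,42,0),g3=(0,178,0)).items(): print(n,np.round(T2W(p,q)[0],4))
im=cv2.imread('pics/w1.png')
im=cv2.resize(im,(1680,1260),interpolation=cv2.INTER_CUBIC)
for l in outline(): cv2.polylines(im,[(proj(c,T2W(p,l))*3+1).astype(int)],True,(0,255,0),1)
cv2.imwrite('pics/w1z.png',im[0:720,300:1060][:, :])
E
```

```text
[[ 0.5499 -0.0529  0.022 ]
 [ 0.465  -0.1473  0.022 ]
 [ 0.625  -0.1557  0.006 ]
 [ 0.5579  0.0794  0.054 ]
 [ 0.5441 -0.1522  0.022 ]]
[ 0.5449 -0.1518 -0.0549] [-0.9 -0.5  0.1 -0.1  0.5  0.2  0.2  0.3]
[[-5.000e-01  9.910e+01]
 [-8.010e+01  1.000e-01]
 [ 8.020e+01  5.000e-01]
 [ 3.000e-01  2.316e+02]
 [-8.000e-01 -4.000e-01]]
start1 [ 0.505  -0.1497  0.    ]
end1 [ 0.5913 -0.1544  0.    ]
start2 [ 0.5531 -0.0021  0.    ]
end2 [ 0.5472 -0.1099  0.    ]
g3 [0.5547 0.0259 0.    ]
```

```bash
python3 -c "
import cv2;i=cv2.imread('pics/w1z.png');cv2.imwrite('pics/w1z2.png',i[:600])"
```

```text
(no output)
```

View pics/w1z.png

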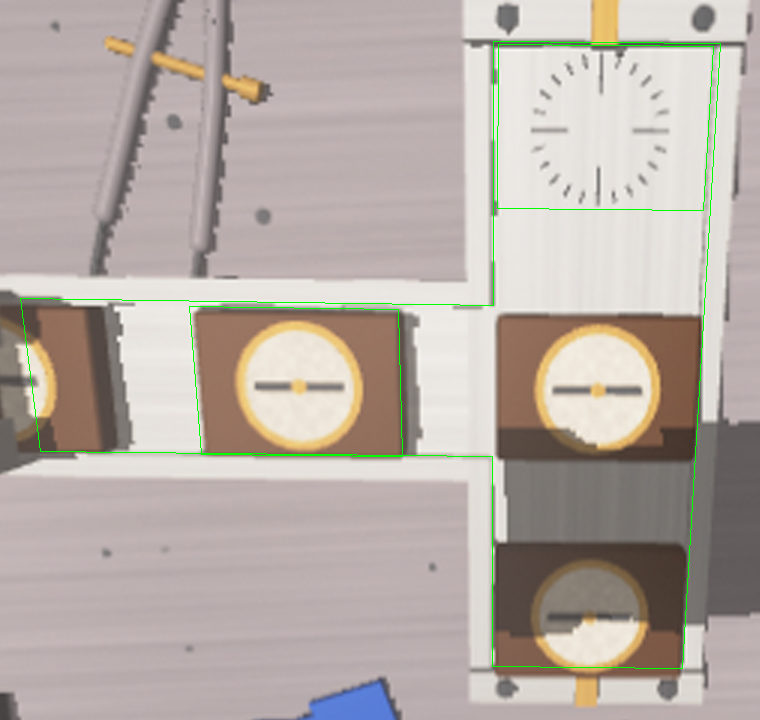

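>>> servo_tool(moves=[{"dx": 0.004,"dy": -0.0125,"dz": -0.03,"roll": -0.01,"grip": 0.0},{"dx": 0.0045,"dy": -0.0125,"dz": -0.035,"roll": 0.0,"grip": 0.0},{"dx": 0.0,"dy": 0.0,"dz": -0.035,"roll": 0.0,"grip": 0.0},{"dx": 0.0,"dy": 0.0,"dz": -0.035,"roll": 0.0,"grip": 0.0},{"dx": 0.0,"dy": 0.0,"dz": -0.025,"roll": 0.0,"grip": 0.0},{"dx": 0.0,"dy": 0.0,"dz": 0.0,"roll": 0.0,"grip": 0.0},{"dx": 0.0,"dy": 0.0,"dz": 0.0,"roll": 0.0,"grip": 0.0}], newtons=20)

```text
t: 2.33
tool_pos: [0.5032, -0.1526, 0.2438]
tool_rot: [-1.182, 1.257, -1.252]
ft_force: [0.6, 0.1, 0.5]
grip_width: 0.0007
```

```bash
python3 - <<'E'
from h import *
p=np.load('tray.npy'); s=arm.read_state(); d=s['tool_pos'][:2]-p[:2]; a=p[2]
print('tcp in tray',np.cos(a)*d[0]+np.sin(a)*d[1],-np.sin(a)*d[0]+np.cos(a)*d[1],s['tool_pos'],s['t'])
c=cam('wrist'); cv2.imwrite('pics/w2.png',arm.grab_frame('wrist'))
cv2.imwrite('pics/s2.png',cv2.resize(arm.grab_frame('side')[140:300,180:400],None,fx=3,fy=3,interpolation=2))
E
```

```text
tcp in tray -0.041591449498335306 -0.0030317579755092584 [ 0.50322086 -0.15259264  0.24375671] 2.3333
```

View pics/s2.png

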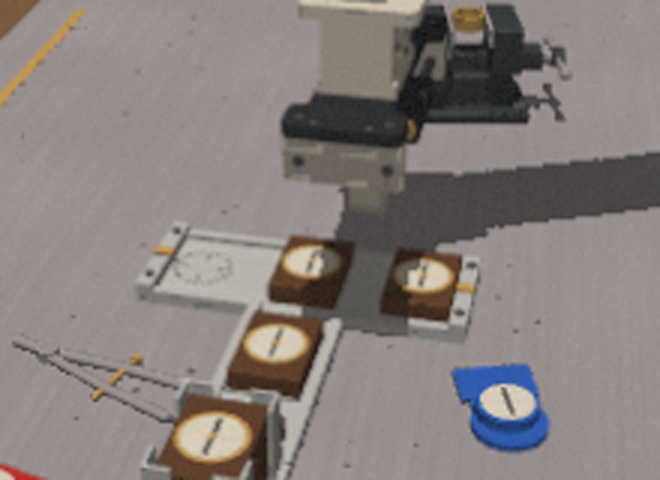

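The fingers hang above the gap between the lead carrier (310,265) and the finished one (425,275). I'll lower them, then push +x.

>>> servo_tool(moves=[{"dx": 0.001,"dy": 0.003,"dz": -0.015,"roll": 0.0,"grip": 0.0},{"dx": 0.0,"dy": 0.0,"dz": -0.015,"roll": 0.0,"grip": 0.0},{"dx": 0.0,"dy": 0.0,"dz": -0.012,"roll": 0.0,"grip": 0.0},{"dx": 0.0,"dy": 0.0,"dz": -0.01,"roll": 0.0,"grip": 0.0},{"dx": 0.0,"dy": 0.0,"dz": 0.0,"roll": 0.0,"grip": 0.0},{"dx": 0.0,"dy": 0.0,"dz": 0.0,"roll": 0.0,"grip": 0.0}], newtons=20)

```text
t: 2.93
tool_pos: [0.5055, -0.1485, 0.193]
tool_rot: [-1.181, 1.253, -1.253]
ft_force: [0.9, 0.2, 0.5]
grip_width: 0.0005
```

>>> servo_tool(moves=[{"dx": 0.005,"dy": -0.0003,"dz": 0.0,"roll": 0.0,"grip": 0.0},{"dx": 0.006,"dy": -0.0003,"dz": 0.0,"roll": 0.0,"grip": 0.0},{"dx": 0.008,"dy": -0.0004,"dz": 0.0,"roll": 0.0,"grip": 0.0},{"dx": 0.008,"dy": -0.0004,"dz": 0.0,"roll": 0.0,"grip": 0.0},{"dx": 0.008,"dy": -0.0005,"dz": 0.0,"roll": 0.0,"grip": 0.0},{"dx": 0.008,"dy": -0.0005,"dz": 0.0,"roll": 0.0,"grip": 0.0},{"dx": 0.008,"dy": -0.0005,"dz": 0.0,"roll": 0.0,"grip": 0.0},{"dx": 0.008,"dy": -0.0005,"dz": 0.0,"roll": 0.0,"grip": 0.0},{"dx": 0.008,"dy": -0.0005,"dz": 0.0,"roll": 0.0,"grip": 0.0},{"dx": 0.007,"dy": -0.0004,"dz": 0.0,"roll": 0.0,"grip": 0.0},{"dx": 0.005,"dy": -0.0003,"dz": 0.0,"roll": 0.0,"grip": 0.0},{"dx": 0.0,"dy": 0.0,"dz": 0.0,"roll": 0.0,"grip": 0.0}], newtons=20)

```text
t: 3.93
tool_pos: [0.5858, -0.1528, 0.1928]
tool_rot: [-1.179, 1.251, -1.253]
ft_force: [0.4, 0.9, 1.0]
grip_width: 0.0006
```

>>> servo_tool(moves=[{"dx": 0.002,"dy": 0.0,"dz": 0.0,"roll": 0.0,"grip": 0.0},{"dx": 0.002,"dy": 0.0,"dz": 0.0,"roll": 0.0,"grip": 0.0},{"dx": 0.001,"dy": 0.0,"dz": 0.0,"roll": 0.0,"grip": 0.0},{"dx": 0.0,"dy": 0.0,"dz": 0.0,"roll": 0.0,"grip": 0.0}], newtons=20)

```text
t: 4.27
tool_pos: [0.5894, -0.1529, 0.1927]
tool_rot: [-1.181, 1.253, -1.253]
ft_force: [-0.4, -1.0, 0.0]
grip_width: 0.0001
```

>>> servo_tool(moves=[{"dx": 0.001,"dy": 0.0,"dz": 0.0,"roll": 0.0,"grip": 0.0},{"dx": 0.0,"dy": 0.0,"dz": 0.0,"roll": 0.0,"grip": 0.0}], newtons=20)

```text
t: 4.43
tool_pos: [0.59, -0.153, 0.1927]
tool_rot: [-1.182, 1.254, -1.252]
ft_force: [-2.7, 0.3, 0.9]
grip_width: 0.0001
```

>>> servo_tool(moves=[{"dx": 0.001,"dy": 0.0,"dz": 0.0,"roll": 0.0,"grip": 0.0},{"dx": 0.0,"dy": 0.0,"dz": 0.0,"roll": 0.0,"grip": 0.0}], newtons=20)

```text
t: 4.6
tool_pos: [0.5904, -0.1529, 0.1925]
tool_rot: [-1.183, 1.255, -1.252]
ft_force: [-5.4, -0.1, 4.8]
grip_width: 0.0006
```

>>> servo_tool(moves=[{"dx": -0.006,"dy": 0.0,"dz": 0.0,"roll": 0.0,"grip": 0.0},{"dx": -0.008,"dy": 0.0,"dz": 0.01,"roll": 0.0,"grip": 0.0},{"dx": 0.0,"dy": 0.0,"dz": 0.04,"roll": 0.0,"grip": 0.0},{"dx": 0.0,"dy": 0.0,"dz": 0.04,"roll": 0.0,"grip": 0.0},{"dx": -0.002,"dy": 0.012,"dz": 0.02,"roll": 0.12,"grip": 0.0},{"dx": -0.002,"dy": 0.012,"dz": 0.0,"roll": 0.12,"grip": 0.0},{"dx": -0.002,"dy": 0.012,"dz": 0.0,"roll": 0.12,"grip": 0.0},{"dx": -0.002,"dy": 0.012,"dz": 0.0,"roll": 0.12,"grip": 0.0},{"dx": -0.002,"dy": 0.012,"dz": 0.0,"roll": 0.12,"grip": 0.0},{"dx": -0.002,"dy": 0.012,"dz": 0.0,"roll": 0.12,"grip": 0.0},{"dx": -0.002,"dy": 0.012,"dz": 0.0,"roll": 0.12,"grip": 0.0},{"dx": -0.002,"dy": 0.012,"dz": 0.0,"roll": 0.12,"grip": 0.0}], newtons=20)

```text
t: 5.6
tool_pos: [0.561, -0.0564, 0.3036]
tool_rot: [-1.508, 0.518, -0.521]
ft_force: [-0.1, -0.6, 0.5]
grip_width: 0.0001
```

>>> servo_tool(moves=[{"dx": -0.002,"dy": 0.012,"dz": 0.0,"roll": 0.12,"grip": 0.0},{"dx": -0.002,"dy": 0.012,"dz": 0.0,"roll": 0.12,"grip": 0.0},{"dx": -0.002,"dy": 0.012,"dz": 0.0,"roll": 0.12,"grip": 0.0},{"dx": -0.002,"dy": 0.012,"dz": 0.0,"roll": 0.12,"grip": 0.0},{"dx": 0.0,"dy": 0.006,"dz": 0.0,"roll": 0.12,"grip": 0.0},{"dx": 0.0,"dy": 0.0,"dz": 0.0,"roll": 0.01,"grip": 0.0},{"dx": 0.0,"dy": 0.0,"dz": 0.0,"roll": 0.0,"grip": 0.0},{"dx": 0.0,"dy": 0.0,"dz": 0.0,"roll": 0.0,"grip": 0.0}], newtons=20)

```text
t: 6.27
tool_pos: [0.5534, -0.0037, 0.303]
tool_rot: [-1.571, 0.05, -0.051]
ft_force: [0.5, -1.0, -0.2]
grip_width: 0.0004
```

```bash
cat >> h.py <<'E'
def where():
    p=np.load('tray.npy'); s=arm.read_state(); d=s['tool_pos'][:2]-p[:2]; a=p[2]
    R=Ro.from_rotvec(s['tool_rot']).as_matrix()
    print('t',s['t'],'tcp in tray mm',np.round(1000*np.array([np.cos(a)*d[0]+np.sin(a)*d[1],-np.sin(a)*d[0]+np.cos(a)*d[1]]),1),'tip z',s['tool_pos'][2]-.178,
     'yaw of tool x in tray',np.arctan2(R[1,0],R[0,0])-a,'F',np.round(s['ft_force'],1),'j7',s['joint_pos'][6])
E
python3 - <<'E'
from h import *
where(); p=np.load('tray.npy'); c=cam('side'); im=arm.grab_frame('side')
for cc,z in (((80,0),22),((0,100),22)):
    q=[(cc[0]+i,cc[1]+j,z) for i,j in((-24,-34),(24,-34),(24,34),(-24,34))]
    cv2.polylines(im,[proj(c,T2W(p,q)).astype(int)],True,(0,255,0),1)
cv2.imwrite('pics/s3.png',cv2.resize(im[140:340,180:400],None,fx=3,fy=3,interpolation=2))
E
```

```text
t 6.2667 tcp in tray mm [  0.4 148.4] tip z 0.12501372779658698 yaw of tool x in tray -0.009241925006525625 F [ 0.5 -1.  -0.2] j7 -0.6217387551322291
```

View pics/s3.png

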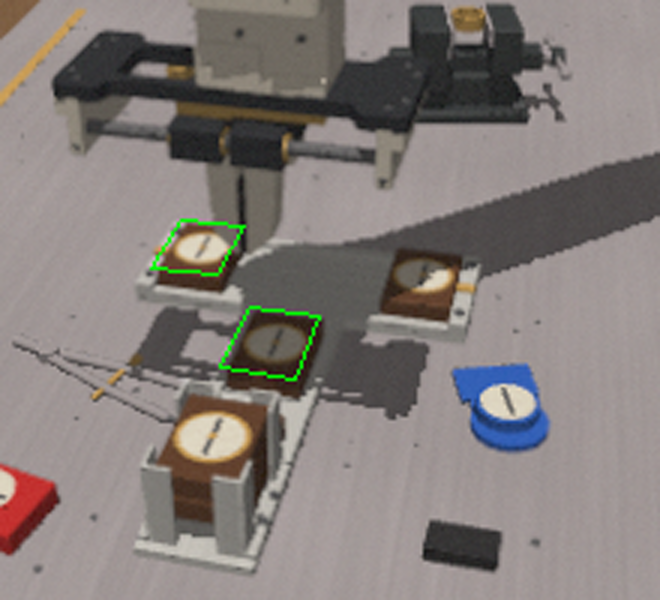

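The lead carrier stands in the bay against its stop (200,248). The drawn outline misses it by the same amount as it misses the second carrier (272,342), so the offset is camera bias. Next I'll check the gap edges from the first wrist frame.

```bash
python3 - <<'E'
from h import *
z=np.load('w1.npz'); c=[z[f'arr_{i}'] for i in range(4)]; p=np.load('tray.npy'); a=p[2]
for q in [(91,305),(103,450),(193,310),(203,453)]:
    d=ray(c,[((q[0]+300)/3,q[1]/3)],.022)[0][:2]-p[:2]; print(q,np.round(1000*np.array([np.cos(a)*d[0]+np.sin(a)*d[1],-np.sin(a)*d[0]+np.cos(a)*d[1]]),1))
E
```

```text
(91, 305) [ 23.6 165.4]
(103, 450) [-23.3 166.9]
(193, 310) [ 22.6 132.6]
(203, 453) [-23.9 133.3]
```

>>> servo_tool(moves=[{"dx": 0.0,"dy": 0.001,"dz": -0.03,"roll": 0.009,"grip": 0.0},{"dx": 0.0,"dy": 0.0,"dz": -0.03,"roll": 0.0,"grip": 0.0},{"dx": 0.0,"dy": 0.0,"dz": -0.02,"roll": 0.0,"grip": 0.0},{"dx": 0.0,"dy": 0.0,"dz": 0.0,"roll": 0.0,"grip": 0.0},{"dx": 0.0,"dy": 0.0,"dz": -0.01,"roll": 0.0,"grip": 0.0},{"dx": 0.0,"dy": 0.0,"dz": -0.01,"roll": 0.0,"grip": 0.0},{"dx": 0.0,"dy": 0.0,"dz": -0.01,"roll": 0.0,"grip": 0.0},{"dx": 0.0,"dy": 0.0,"dz": 0.0,"roll": 0.0,"grip": 0.0}], newtons=20)

```text
t: 6.98
tool_pos: [0.553, -0.0023, 0.1915]
tool_rot: [-1.571, 0.042, -0.039]
ft_force: [-0.4, 0.8, 0.3]
grip_width: 0.0003
```

```bash
python3 -c "
from h import *
where()"
```

```text
t 6.9833 tcp in tray mm [-1.000e-01  1.498e+02] tip z 0.013520103720142063 yaw of tool x in tray 0.003225693786583425 F [-0.4  0.8  0.3] j7 -0.7337765609300195
```

>>> servo_tool(moves=[{"dx": -0.0003,"dy": -0.005,"dz": 0.0,"roll": 0.0,"grip": 0.0},{"dx": -0.0004,"dy": -0.007,"dz": 0.0,"roll": 0.0,"grip": 0.0},{"dx": -0.0005,"dy": -0.009,"dz": 0.0,"roll": 0.0,"grip": 0.0},{"dx": -0.0005,"dy": -0.009,"dz": 0.0,"roll": 0.0,"grip": 0.0},{"dx": -0.0005,"dy": -0.009,"dz": 0.0,"roll": 0.0,"grip": 0.0},{"dx": -0.0005,"dy": -0.009,"dz": 0.0,"roll": 0.0,"grip": 0.0},{"dx": -0.0005,"dy": -0.009,"dz": 0.0,"roll": 0.0,"grip": 0.0},{"dx": -0.0005,"dy": -0.009,"dz": 0.0,"roll": 0.0,"grip": 0.0},{"dx": -0.0005,"dy": -0.009,"dz": 0.0,"roll": 0.0,"grip": 0.0},{"dx": -0.0005,"dy": -0.009,"dz": 0.0,"roll": 0.0,"grip": 0.0},{"dx": -0.0005,"dy": -0.009,"dz": 0.0,"roll": 0.0,"grip": 0.0},{"dx": -0.0004,"dy": -0.008,"dz": 0.0,"roll": 0.0,"grip": 0.0}], newtons=20)

```text
t: 7.98
tool_pos: [0.5477, -0.104, 0.1927]
tool_rot: [-1.57, 0.04, -0.04]
ft_force: [0.1, 0.8, 1.1]
grip_width: 0.0003
```

>>> servo_tool(moves=[{"dx": 0.0,"dy": -0.002,"dz": 0.0,"roll": 0.0,"grip": 0.0},{"dx": 0.0,"dy": -0.002,"dz": 0.0,"roll": 0.0,"grip": 0.0},{"dx": 0.0,"dy": -0.001,"dz": 0.0,"roll": 0.0,"grip": 0.0},{"dx": 0.0,"dy": 0.0,"dz": 0.0,"roll": 0.0,"grip": 0.0}], newtons=20)

```text
t: 8.32
tool_pos: [0.5476, -0.1073, 0.1926]
tool_rot: [-1.57, 0.04, -0.039]
ft_force: [-0.3, 1.7, 0.5]
grip_width: 0.0005
```

```bash
python3 -c "
from h import *
where()"
```

```text
t 8.3167 tcp in tray mm [ 0.2 44.7] tip z 0.014568028666886806 yaw of tool x in tray 0.004691346538440083 F [-0.3  1.7  0.5] j7 -0.5374884703953323
```

>>> servo_tool(moves=[{"dx": 0.0,"dy": -0.001,"dz": 0.0,"roll": 0.0,"grip": 0.0},{"dx": 0.0,"dy": -0.001,"dz": 0.0,"roll": 0.0,"grip": 0.0},{"dx": 0.0,"dy": 0.0,"dz": 0.0,"roll": 0.0,"grip": 0.0}], newtons=20)

```text
t: 8.57
tool_pos: [0.5477, -0.1077, 0.1927]
tool_rot: [-1.568, 0.038, -0.038]
ft_force: [-0.4, 6.1, 0.1]
grip_width: 0.0007
```

>>> servo_tool(moves=[{"dx": 0.0,"dy": -0.001,"dz": 0.0,"roll": 0.0,"grip": 0.0},{"dx": 0.0,"dy": 0.0,"dz": 0.0,"roll": 0.0,"grip": 0.0},{"dx": 0.0,"dy": 0.0,"dz": 0.0,"roll": 0.0,"grip": 0.0}], newtons=20)

```text
t: 8.82
tool_pos: [0.5476, -0.108, 0.1928]
tool_rot: [-1.567, 0.038, -0.038]
ft_force: [-0.2, 7.6, 1.0]
grip_width: 0.0003
```

```bash
python3 -c "
from h import *
where()"
```

```text
t 8.8167 tcp in tray mm [ 0.3 44. ] tip z 0.014756918637901073 yaw of tool x in tray 0.006737239362658791 F [-0.2  7.6  1. ] j7 -0.5317774712193135
```

>>> servo_tool(moves=[{"dx": 0.0,"dy": 0.006,"dz": 0.0,"roll": -0.005,"grip": 0.0},{"dx": 0.0,"dy": 0.006,"dz": 0.02,"roll": 0.0,"grip": 0.0},{"dx": 0.001,"dy": 0.01,"dz": 0.035,"roll": 0.0,"grip": 0.07},{"dx": 0.001,"dy": 0.02,"dz": 0.02,"roll": 0.0,"grip": 0.07},{"dx": 0.001,"dy": 0.02,"dz": 0.0,"roll": 0.0,"grip": 0.07},{"dx": 0.001,"dy": 0.02,"dz": 0.0,"roll": 0.0,"grip": 0.07},{"dx": 0.001,"dy": 0.02,"dz": 0.0,"roll": 0.0,"grip": 0.07},{"dx": 0.001,"dy": 0.02,"dz": 0.0,"roll": 0.0,"grip": 0.07},{"dx": 0.001,"dy": 0.011,"dz": 0.0,"roll": 0.0,"grip": 0.07},{"dx": 0.0,"dy": 0.0,"dz": 0.0,"roll": 0.0,"grip": 0.07},{"dx": 0.0,"dy": 0.0,"dz": 0.0,"roll": 0.0,"grip": 0.07}], newtons=20)

```text
t: 9.73
tool_pos: [0.5549, 0.0219, 0.2677]
tool_rot: [-1.572, 0.043, -0.043]
ft_force: [-0.1, -1.3, 0.3]
grip_width: 0.0556
```

```bash
python3 - <<'E'
from h import *
where(); p=np.load('tray.npy')
o=[]
for n,(x0,y0,x1,y1) in dict(scene=(230,170,410,300),side=(190,190,370,320)).items():
    c=cam(n); im=cv2.resize(arm.grab_frame(n)[y0:y1,x0:x1],None,fx=4,fy=4,interpolation=2)
    for cc in ((80,0),(0,-1.5),(-80,0)):
        q=[(cc[0]+i,cc[1]+j,22) for i,j in((-24,-34),(24,-34),(24,34),(-24,34))]
        cv2.polylines(im,[((proj(c,T2W(p,q))-[x0,y0]+.5)*4).astype(int)],True,(0,255,0),1)
    o.append(im)
cv2.imwrite('pics/s4.png',cv2.resize(np.vstack(o),(415,600),interpolation=cv2.INTER_AREA))
E
```

```text
t 9.7333 tcp in tray mm [  0.5 174.1] tip z 0.08968292184033971 yaw of tool x in tray 7.688794801236076e-05 F [-0.1 -1.3  0.3] j7 -0.6958704939596643
```

View pics/s4.png

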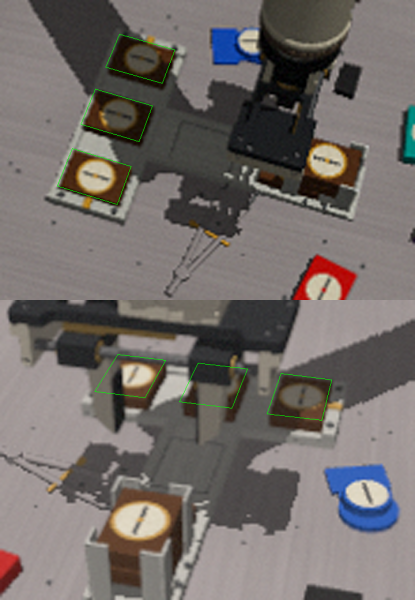

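Lead and second fill their outlines with the same small offset that the finished carrier shows, and the scribed waiting outline is empty. Next I'll pinch the bottom carrier's front end.

>>> servo_tool(moves=[{"dx": -0.0004,"dy": 0.0025,"dz": 0.0,"roll": 0.0,"grip": 0.07},{"dx": 0.0,"dy": 0.0,"dz": -0.03,"roll": 0.0,"grip": 0.07},{"dx": 0.0,"dy": 0.0,"dz": -0.02,"roll": 0.0,"grip": 0.07},{"dx": 0.0,"dy": 0.0,"dz": -0.01,"roll": 0.0,"grip": 0.07},{"dx": 0.0,"dy": 0.0,"dz": -0.01,"roll": 0.0,"grip": 0.07},{"dx": 0.0,"dy": 0.0,"dz": -0.005,"roll": 0.0,"grip": 0.07},{"dx": 0.0,"dy": 0.0,"dz": 0.0,"roll": 0.0,"grip": 0.07}], newtons=20)

```text
t: 10.42
tool_pos: [0.5543, 0.0243, 0.1921]
tool_rot: [-1.57, 0.045, -0.043]
ft_force: [-0.5, 0.6, 0.4]
grip_width: 0.0703
```

```bash
python3 -c "
from h import *
where()"
```

```text
t 10.4167 tcp in tray mm [ -0.3 176.4] tip z 0.014068789770387224 yaw of tool x in tray -0.0015288503141949808 F [-0.5  0.6  0.4] j7 -0.7831821175178443
```

>>> servo_tool(moves=[{"dx": 0.0,"dy": 0.0,"dz": 0.0,"roll": 0.0,"grip": 0.04},{"dx": 0.0,"dy": 0.0,"dz": 0.0,"roll": 0.0,"grip": 0.04},{"dx": 0.0,"dy": 0.0,"dz": 0.0,"roll": 0.0,"grip": 0.04},{"dx": 0.0,"dy": 0.0,"dz": 0.0,"roll": 0.0,"grip": 0.04},{"dx": 0.0,"dy": 0.0,"dz": 0.0,"roll": 0.0,"grip": 0.04}], newtons=20)

```text
t: 10.83
tool_pos: [0.5547, 0.0246, 0.1935]
tool_rot: [-1.571, 0.043, -0.045]
ft_force: [-0.3, -0.6, 2.8]
grip_width: 0.0477
```

>>> servo_tool(moves=[{"dx": -0.0002,"dy": -0.004,"dz": 0.0,"roll": 0.0,"grip": 0.04},{"dx": -0.0004,"dy": -0.006,"dz": 0.0,"roll": 0.0,"grip": 0.04},{"dx": -0.0004,"dy": -0.008,"dz": 0.0,"roll": 0.0,"grip": 0.04},{"dx": -0.0004,"dy": -0.008,"dz": 0.0,"roll": 0.0,"grip": 0.04},{"dx": -0.0005,"dy": -0.008,"dz": 0.0,"roll": 0.0,"grip": 0.04},{"dx": 0.0,"dy": 0.0,"dz": 0.0,"roll": 0.0,"grip": 0.04}], newtons=20)

```text
t: 11.33
tool_pos: [0.553, -0.0099, 0.1934]
tool_rot: [-1.569, 0.043, -0.046]
ft_force: [-0.6, 1.6, 4.9]
grip_width: 0.0476
```

```bash
python3 -c "
from h import *
where()"
```

```text
t 11.3333 tcp in tray mm [  0.3 142.1] tip z 0.015421994290093943 yaw of tool x in tray -0.001938114082259322 F [-0.6  1.6  4.9] j7 -0.7223776650076629
```

>>> servo_tool(moves=[{"dx": -0.0004,"dy": -0.008,"dz": 0.0,"roll": 0.0,"grip": 0.04},{"dx": -0.0004,"dy": -0.008,"dz": 0.0,"roll": 0.0,"grip": 0.04},{"dx": -0.0005,"dy": -0.008,"dz": 0.0,"roll": 0.0,"grip": 0.04},{"dx": -0.0004,"dy": -0.008,"dz": 0.0,"roll": 0.0,"grip": 0.04},{"dx": -0.0005,"dy": -0.008,"dz": 0.0,"roll": 0.0,"grip": 0.04},{"dx": -0.0004,"dy": -0.008,"dz": 0.0,"roll": 0.0,"grip": 0.04},{"dx": -0.0005,"dy": -0.008,"dz": 0.0,"roll": 0.0,"grip": 0.04},{"dx": -0.0004,"dy": -0.008,"dz": 0.0,"roll": 0.0,"grip": 0.04},{"dx": 0.0,"dy": -0.002,"dz": 0.0,"roll": 0.0,"grip": 0.04},{"dx": 0.0,"dy": 0.0,"dz": 0.0,"roll": 0.0,"grip": 0.04},{"dx": 0.0,"dy": 0.0,"dz": 0.0,"roll": 0.0,"grip": 0.04}], newtons=20)

```text
t: 12.25
tool_pos: [0.5495, -0.0765, 0.1934]
tool_rot: [-1.571, 0.044, -0.046]
ft_force: [-0.6, 1.4, 6.1]
grip_width: 0.0474
```

```bash
python3 -c "
from h import *
where()"
```

```text
t 12.25 tcp in tray mm [ 0.4 75.5] tip z 0.015399050190611746 yaw of tool x in tray -0.002099399825125532 F [-0.6  1.4  6.1] j7 -0.6017453457864974
```

>>> servo_tool(moves=[{"dx": 0.0,"dy": 0.0,"dz": 0.0,"roll": 0.0,"grip": 0.066},{"dx": 0.0,"dy": 0.0,"dz": 0.0,"roll": 0.0,"grip": 0.066},{"dx": 0.0,"dy": 0.0,"dz": 0.0,"roll": 0.0,"grip": 0.066},{"dx": 0.0,"dy": 0.0,"dz": 0.01,"roll": 0.0,"grip": 0.066},{"dx": 0.0,"dy": 0.0,"dz": 0.02,"roll": 0.0,"grip": 0.066},{"dx": 0.0,"dy": 0.0,"dz": 0.04,"roll": 0.0,"grip": 0.066},{"dx": -0.005,"dy": -0.02,"dz": 0.035,"roll": 0.0,"grip": 0.066},{"dx": -0.005,"dy": -0.02,"dz": 0.035,"roll": 0.0,"grip": 0.066},{"dx": 0.0,"dy": -0.02,"dz": 0.035,"roll": 0.0,"grip": 0.066},{"dx": 0.0,"dy": -0.02,"dz": 0.035,"roll": 0.0,"grip": 0.066},{"dx": 0.0,"dy": 0.0,"dz": 0.0,"roll": 0.0,"grip": 0.066},{"dx": 0.0,"dy": 0.0,"dz": 0.0,"roll": 0.0,"grip": 0.066}], newtons=20)

```text
t: 13.25
tool_pos: [0.5393, -0.1572, 0.4051]
tool_rot: [-1.573, 0.044, -0.05]
ft_force: [-0.2, -0.7, -0.1]
grip_width: 0.0657
```

```bash
python3 - <<'E'
from h import *
where(); p=np.load('tray.npy')
o=[]
for n in('wrist','side'):
    c=cam(n); im=cv2.resize(arm.grab_frame(n),None,fx=4,fy=4,interpolation=2)
    for cx,cy,z in((80,0,22),(0,-1.5,22),(-80,0,22),(0,100,22),(0,231.5,38)):
        q=[(cx+i,cy+j,z) for i,j in((-24,-34),(24,-34),(24,34),(-24,34))]
        cv2.polylines(im,[((proj(c,T2W(p,q))+.5)*4).astype(int)],True,(0,255,0),2)
    if n=='side': im=im[720:1340,740:1480]
    o.append(cv2.resize(im,(390,320),interpolation=cv2.INTER_AREA))
    if n=='wrist': o[-1]=cv2.resize(im,(400,300),interpolation=cv2.INTER_AREA)
o[1]=cv2.resize(o[1],(400,300))
cv2.imwrite('pics/end.png',cv2.resize(np.vstack(o),(400,600)))
cv2.imwrite('pics/endw.png',o[0])
E
```

```text
t 13.25 tcp in tray mm [-5.3 -5.6] tip z 0.22705886071707204 yaw of tool x in tray -0.004734153525528799 F [-0.2 -0.7 -0.1] j7 -0.24335089896691978
```

View pics/end.png

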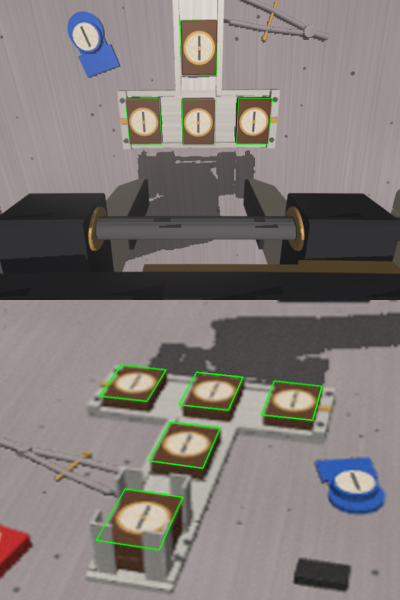

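The wrist view has all four visible carriers on their outlines: finished/lead/second at (143,121), (254,121), (198,121) and the drawn one at (198,47). In the side view the stack (145,518) has dropped to the two-high outline. The hand is open and clear, so I'll hand in.

```bash
python3 -c "
from h import *
print(arm.sign_off())"
```

```text
the job is handed in; nothing more can be done
None
```

The queue is forward by one and the job is handed in at about 13.4 s of the 53 s allowed. No verdict was reported.

- **Lead carrier:** I pushed it flat with closed fingers into the free +x bay until the end stop pushed back with about 5 N.
- **Second carrier:** I pushed it the same way into the crossing until the far rim pushed back with about 7 N.
- **Bottom carrier:** I pinched its front end at 20 N and drew it about 100 mm into the waiting place. Then I opened the gripper and raised it clear.

**Last checks:** the wrist view shows the lead, second, drawn and finished carriers on their computed outlines to within a few millimetres. In the side view the two remaining carriers have dropped one place in the magazine, and the compass, magnet and dividers look where they were at the start.

**Disagreements:**
- The side camera's overlay is offset by a few millimetres, about the same for every carrier including the untouched one, so I took it as calibration bias.
- Both pushes made contact 1.5 to 2.5 mm early, which suggests the fingers are slightly thicker than the pad width I assumed.
- My first two move calls failed validation and moved nothing.

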